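# Nest two angle specimens in the inclined V cradle of an inspection microscope

### The job

Load the inspection microscope: set the black angle section down into the yellow V cradle, tall leg against the leaning plate on the robot's side, then nest the silver angle section inside the black one the same way round, both fully home in the V with legs flush and centred along the cradle's length (ends even). Lower each part in at the cradle's own slant before letting go, do not drop it or let it flop over; keep off the microscope itself, and leave the blue angle and everything else on the bench where it is.

Things in the scene. Friction and masses are not known exactly. Their poses are not given: they have to be found in the camera images.
- cradle: Yellow V cradle, 110 mm long, plates 8 mm thick, fixed on the microscope stand. Origin: inner corner line of the V, mid-length. y along the V. z up the steep plate on the robot's side (inner face x = 0, up to z = 34 mm). x along the shallow plate (inner face z = 0, out to x = 45 mm). The black angle is home when its origin and axes lie on these.
- cradle_edge (a point): Mid-length on the steep plate's upper inner edge, (0, 0, 34 mm) in the cradle's frame. The steep plate leans 25 degrees from vertical, its top towards the robot; the shallow plate rises 25 degrees from level, away from the robot.
- stand: White base plate of the stand, 12 mm thick, x -75 to 160 mm, y -130 to 70 mm. Origin at bench level, 88 mm straight below the cradle's origin; x level, away from the robot across the V; y along the V; z up. Its place and yaw (up to 15 degrees) vary; cradle and microscope move with it.
- black_angle: Angle section (L) of black-coated metal, 110 mm long, all 8 mm thick, about 0.26 kg. Starts standing on its 50 mm wide foot leg, the 68 mm tall leg upright. Origin: outer heel edge, mid-length. y along the length, z up the tall leg (it fills x 0 to 8 mm), x along the foot leg (z 0 to 8 mm). Goes into the cradle.
- black_angle_nest (a point): Point on the inner corner line of the black angle, mid-length (8, 0, 8 mm in its frame): where the silver angle's origin belongs.
- silver_angle: Angle section (L) of bare aluminium, 110 mm long, all 8 mm thick, about 0.34 kg. Starts standing on its 50 mm wide foot leg, the 102 mm tall leg upright. Origin: outer heel edge, mid-length. y along the length, z up the tall leg (it fills x 0 to 8 mm), x along the foot leg (z 0 to 8 mm). Goes into the black angle.
- blue_angle: Angle section (L) of blue-painted metal, 110 mm long, all 8 mm thick, about 0.3 kg. Starts standing on its 50 mm wide foot leg, the 85 mm tall leg upright. Origin: outer heel edge, mid-length. y along the length, z up the tall leg (it fills x 0 to 8 mm), x along the foot leg (z 0 to 8 mm). Not wanted: must stay.
- scope: The microscope, not to be touched; frame as the stand's. Lens barrel (135 mm long, radius 23, collar 34 mm) from its lower end at (100, 0, 255) mm leaning 30 degrees from vertical, up and towards +x; it looks down into the V. Column of radius 13 mm at (135, -105) mm, 382 mm high, with an arm to the barrel 270 to 345 mm up.
- bottle: White bottle with red cap, 52 mm across, 130 mm high, near the right front. Origin under its middle. Bystander.
- dish: Shallow clear glass dish, 90 mm across, 18 mm high, near the robot. Origin under its middle. Bystander.
- mug: Blue mug, 76 mm across, 85 mm high, with a handle. Origin under its middle. Bystander.
- screwdriver: Screwdriver with orange handle, 170 mm long, lying on the bench. Bystander.
- tape: Yellow roll, a ring 90 mm across and 24 mm high, far side. Origin under its middle. Bystander.
- carton: Cardboard box, 75 x 120 x 60 mm high, on the left. Origin under its middle. Bystander.
There are look-alikes about, which are no part of the job. What is shaped like the black_angle but orange is not meant. Several things look just like the silver_angle: the one meant starts farthest to the robot's right.

How it is judged:
By the outcome, as a careful person would: the job done as asked, in the order asked, and still so for the second after the job is handed in, with the robot touching nothing.
It also fails if it takes over 61 s, if anything falls off the work surface, if the arm or the gripper's body presses on something with over 40 N, if the wrist force passes 120 N, or if a joint passes its speed limit or range.

### The arm

A 6-joint arm with a two-finger parallel gripper is mounted at the origin on the work surface. World frame = base frame: x ahead of the robot, y to its left, z up, the work surface at z = 0. Lengths are in m, angles in rad, forces in N, time in s.
With the tool pointing down it reaches from about 0.3 to 0.775 m from the base axis. Payload 14.6 kg.
Tool frame: the origin (TCP) lies midway between the tips of the shut fingers; the grasp point (between the pads) lies 19 mm behind it (ctrl.pinch_z is the distance from the TCP to the grasp point, in m); z points along the fingers, y is the line along which they close (so a half turn about z gives the same grasp; the last joint's range is limited). The gripper opens to 94 mm and grips with 3 to 60 N. Pads are 16 mm wide; open, the fingers measure 119 mm over their backs; the gripper's body (75 mm by 177 mm) begins 78 mm behind the grasp point.
Start: joints at [-1.395, 0.3, 1.521, -0, 1.321, -0.067], TCP at [0.132, -0.534, 0.205] pointing down, gripper open.
Joint ranges: [-3.03, 3.03], [-0.79, 2.21], [0.23, 2.52], [-1.04, 4.18], [0, 3.07], [-2.55, 2.55]. Speed limits (rad/s): [2.22, 2.22, 2.57, 3.14, 3.14, 3.14].

### API

Orientations are given as [roll, pitch, yaw] about the fixed x, y, z axes, in that order (R = Rz(yaw) Ry(pitch) Rx(roll)).
In Python, from station import ctrl gives the robot as it stands.
- The arm moves only by the tool jog_arm, never from a script. Its argument "motion" is a list of rows, each a list of 7 numbers: the shift along the tool's x, y, z in m, then the turn, a rotation vector about the tool's x, y, z in rad, then the opening, from -1 (shut) to 1 (fully open). In form: [[tx, ty, tz, rx, ry, rz, gripper], ...]. A call has 1 to 5 rows; each row shifts and turns the commanded pose from where the row before left it, along the tool's axes as they then stand; what a row does not reach is not made up. A row lasts 1/10 s, in which the tool goes at most 50 mm and 8.59 degrees, less where a joint would pass 70% of its speed; a pose out of reach is approached as far as the arm can. A call is refused whole if a number of a shift passes 0.05 or a number of a turn 0.15, either way. A call with a gripper value outside its range is refused whole. The fingers move at their own pace and stop on an object; "squeeze" is the grip in N (left out, the last holds). Time passes only in rows, so rows that do not move let the fingers close. It gives the time, the measured TCP pose, the force, the opening and the grip force at its end, in the units of the state.
- ctrl.get_obs(): the state, without advancing time (a new reading comes with each control period).
- ctrl.camera(name): name is "side" or "top"; returns the picture (420x560x3 uint8, red, green, blue); there is no depth.
- ctrl.camera_model(name): a dict with "intrinsics" (3x3 intrinsics, pixels), "rvec" (rotation vector, rad) and "tvec" (3), from world to camera coordinates, as OpenCV has them. Camera axes: x right, y down, z forward; pixel columns grow to the right and rows downward; lengths in m; the calibration is good to about 2 mm. A picture is of the moment at which its call begins. camera_model takes no time and is no camera call.
- ctrl.hand_in(): hands the job in; it is judged then, once.
The state is a dict: "time_s": time; "qpos": joint angles; "joint_vel": joint speeds; "tau": joint torques, N m; "ee_pos": TCP position; "eef_rot": TCP orientation; "force": force on the tool from outside, world axes, zero at the start; "moment": the same for the moment, N m; "grip_width": finger opening in m; "grip_force": force on a finger pad.
Only numpy, scipy, OpenCV 4.12 (cv2) and the standard library are available. Lean on these libraries where they do the work, as an engineer would, in place of code of your own. Each camera call takes 0.05 s, during which the arm holds its last target. There are 200 camera calls.

## Working session

There is one attempt and no reset: what is moved stays moved. The work goes in short steps, Python scripts to look and compute and a tool call to move; the robot and the scene stay as the last step left them, time stands still between calls to the robot, and variables do not carry over. Pictures are saved under pics/ and viewed, at most 10 in all, crops included, and the job is handed in when it is done.

Besides the shell and the picture viewer there is one more tool, called after "Request:" as name(argument=value, ...) on one line, values as JSON. jog_arm: Moves the arm, as the interface text tells. Its arguments: {"type":"object","properties":{"motion":{"type":"array"},"squeeze":{"type":"number"}},"required":["motion"]}

```bash
mkdir -p pics; ls
python3 - <<'E'
from station import ctrl
import cv2,numpy as np
for n in("top","side"):
    im=ctrl.camera(n); cv2.imwrite(f"pics/{n}0.png",cv2.cvtColor(im,cv2.COLOR_RGB2BGR))
    m=ctrl.camera_model(n); R=cv2.Rodrigues(np.array(m["rvec"]))[0]; print(n,m["intrinsics"],(-R.T@np.array(m["tvec"]).ravel()).round(3),R.round(3).tolist())
o=ctrl.get_obs();print(o); print(ctrl.pinch_z)
E
```

```text
pics
top [[415.73350684   0.         279.20222441]
 [  0.         415.73350684 213.0570153 ]
 [  0.           0.           1.        ]] [0.37  0.035 1.081] [[0.012, -1.0, 0.005], [-0.99, -0.012, -0.139], [0.139, -0.003, -0.99]]
side [[434.71839049   0.         278.20070252]
 [  0.         434.71839049 211.0577384 ]
 [  0.           0.           1.        ]] [0.281 0.75  0.932] [[-0.95, -0.313, 0.007], [-0.234, 0.694, -0.681], [0.208, -0.649, -0.732]]
{'time_s': 0.1, 'qpos': array([-1.39459640e+00,  3.00397051e-01,  1.52152966e+00, -2.10004645e-05,
        1.32069265e+00, -6.65824909e-02]), 'joint_vel': array([-0.00019639, -0.00318013, -0.00010081,  0.0013096 , -0.00118217,
       -0.00020989]), 'tau': array([ 1.43075267e-03, -5.32644868e+01, -3.53282547e+01,  7.09775719e-02,
        2.35256605e-02, -6.75012507e-05]), 'ee_pos': array([ 0.13218161, -0.53363422,  0.2049487 ]), 'eef_rot': array([-3.14056687e+00, -4.80135581e-05,  2.42787605e-01]), 'force': array([-0.17107944, -0.4619316 , -0.2301719 ]), 'moment': array([ 0.06313018,  0.06245267, -0.00377595]), 'grip_force': 0.0, 'grip_width': 0.09380350906648628}
0.0188
```

View pics/top0.png

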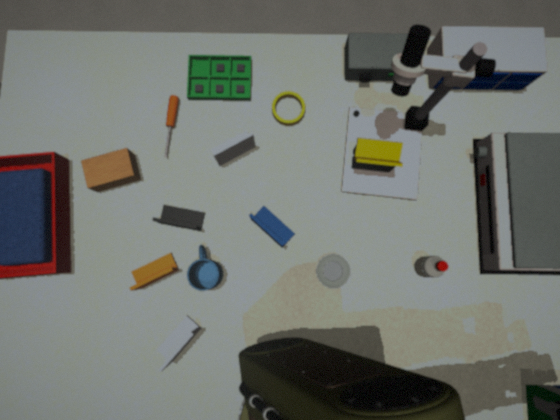

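View pics/side0.png

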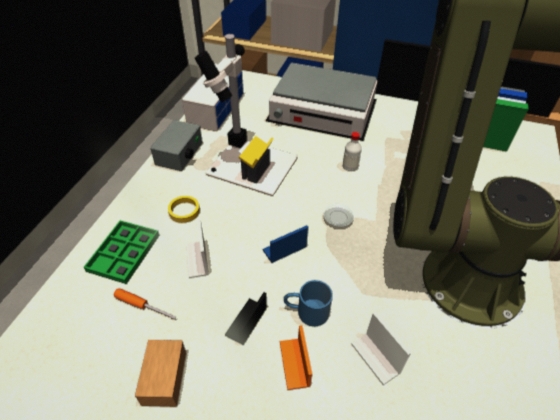

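The top view shows the black angle at (182,216), the orange look-alike at (155,270), silver angles at (236,150) and (182,342), and blue at (272,226). The cradle is at (378,155). Of the two silvers, the one farther to the robot's right is at (236,150), though the arm could be hiding another. I'll crop in close on these.

Run:
```python
import cv2,numpy as np
t=cv2.imread("pics/top0.png");s=cv2.imread("pics/side0.png")
def c(im,x,y,w,h,W,H):
    r=cv2.resize(im[y:y+h,x:x+w],(W,H),interpolation=cv2.INTER_CUBIC)
    k=W//w
    for i in range(0,w,10): cv2.putText(r,str(x+i),(i*k,8),0,.3,(0,0,255)); cv2.line(r,(i*k,8),(i*k,14),(0,0,255))
    for i in range(10,h,10): cv2.putText(r,str(y+i),(0,i*k),0,.3,(0,0,255))
    return r
A=np.vstack([np.hstack([c(t,150,195,60,40,400,266),c(t,210,130,60,40,400,266)]),np.hstack([c(t,340,100,80,66,400,330),c(t,340,134,80,66,400,330)])])
cv2.imwrite("pics/ctop.png",A)
B=np.vstack([np.hstack([c(s,220,285,60,60,400,300) if 0 else c(s,220,285,60,45,400,300),c(s,180,220,60,45,400,300)]),np.hstack([c(s,200,125,100,75,400,300),c(s,230,130,50,37,400,300)])])
cv2.imwrite("pics/cside.png",B)
```

```text
(no output)
```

View pics/ctop.png

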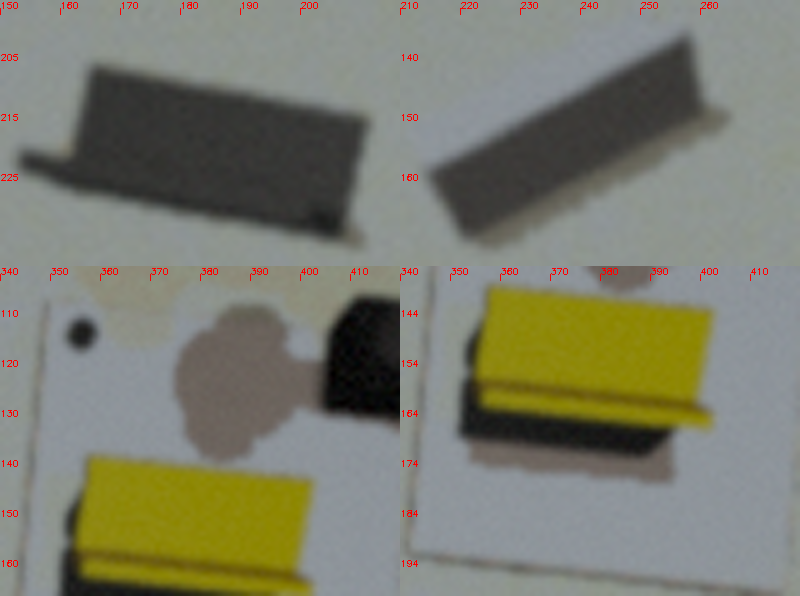

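View pics/cside.png

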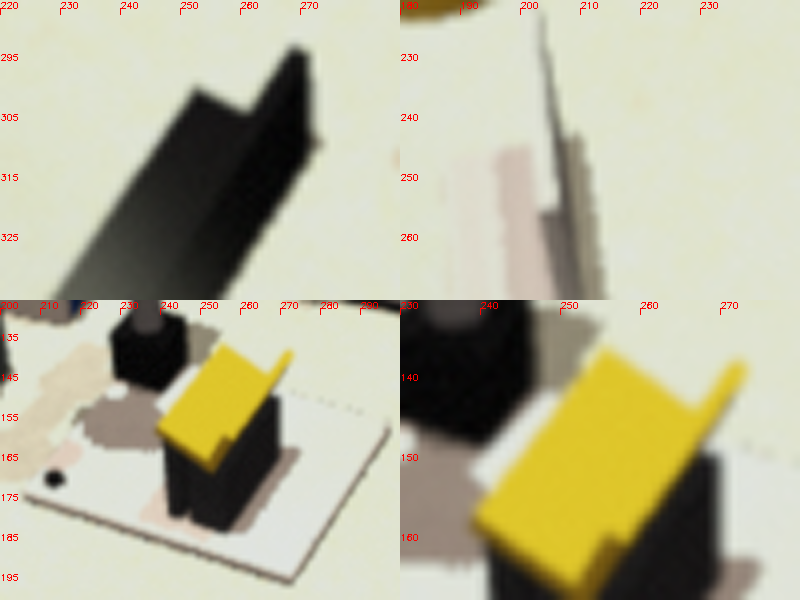

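Black's foot points away from the robot, and so does the silver's (236,150), so both already face roughly the right way. The cradle is clearly seen. I'll fit poses from the corner pixels.

```bash
cat > h.py <<'E'
import cv2,numpy as np
from scipy.optimize import least_squares
from scipy.spatial.transform import Rotation as Ro
from station import ctrl
CM={n:ctrl.camera_model(n) for n in("top","side")}
def proj(n,P):
    m=CM[n]; return cv2.projectPoints(np.array(P,float).reshape(-1,1,3),np.array(m["rvec"]),np.array(m["tvec"]),np.array(m["intrinsics"]),None)[0][:,0]
def pose(p): # x y yaw -> function of local pts
    return lambda L:np.array(L,float)/1000@Ro.from_euler('z',p[2]).as_matrix().T+[p[0],p[1],0]
a=np.deg2rad(25)
C2S=np.array([[np.cos(a),0,-np.sin(a)],[0,1,0],[np.sin(a),0,np.cos(a)]])
def cr(x,y,z): return C2S@[x,y,z]+[0,0,88]
def fit(obs,p0):
    def r(p):
        T=pose(p); return np.concatenate([(proj(n,T([l]))-uv).ravel() for n,l,uv in obs])
    s=least_squares(r,p0,loss='soft_l1'); return s.x,r(s.x).reshape(-1,2).round(1)
E
python3 - <<'E'
from h import *
bl=[("top",(50,55,8),(164.2,205.1)),("top",(50,-55,8),(205.5,212.7)),("top",(0,-55,0),(201.3,230.3)),("top",(0,55,68),(153,219.8)),("side",(50,-55,8),(249.3,298.2)),("side",(8,-55,68),(264,291.8)),("side",(0,-55,0),(267.2,306))]
si=[("top",(0,55,102),(214.8,155.9)),("top",(0,-55,102),(253.5,135.3)),("top",(0,-55,0),(255.7,147.3)),("top",(0,55,0),(220.5,165.8)),("side",(4,-55,102),(201,221.8))]
st=[("top",cr(45,55,0),(358,138.2)),("top",cr(45,-55,0),(402.6,142.8)),("top",cr(-8,55,34),(355.6,161.8)),("top",cr(-8,-55,34),(402.6,166.4)),("top",(-75,70,12),(342.4,191.8)),
("side",cr(45,-55,0),(255.6,135.8)),("side",cr(45,55,0),(239.4,156.2)),("side",cr(0,-55,34),(272.75,137.4)),("side",(-75,70,12),(272.5,194.5)),("side",(-75,-130,12),(297.5,157.5)),("side",(160,70,12),(206.2,173.8))]
for n,o,p in(("black",bl,(.37,.25,-.1)),("silver",si,(.55,.1,.4)),("stand",st,(.5,-.2,-.1))):
    x,r=fit(o,p); print(n,x.round(4),np.rad2deg(x[2]).round(1),r.tolist())
E
```

```text
black [ 0.4812  0.2882 -0.173 ] -9.9 [[-0.4, -0.8], [-0.5, -0.7], [0.2, 0.8], [-0.4, 0.4], [0.2, -1.4], [0.0, -1.5], [0.2, 1.0]]
silver [0.6717 0.144  0.5078] 29.1 [[-0.8, 0.1], [0.6, -0.0], [0.4, 0.3], [-0.8, 0.7], [-1.2, -4.7]]
stand [ 0.647  -0.2063 -0.0923] -5.3 [[-0.7, -0.0], [-0.2, -0.0], [0.3, 0.3], [-0.8, 0.4], [-1.2, -0.2], [0.1, -0.6], [0.1, -0.1], [-0.8, -0.9], [1.0, -0.8], [0.7, -3.0], [-0.9, -1.5]]
```

```bash
cat >> h.py <<'E'
BL=(.4812,.2882,-.173); SI=(.6717,.1440,.5078); ST=(.647,-.2063,-.0923)
M=np.array([[0,1,0],[1,0,0],[0,0,-1.]])
def frame(p,cradle=False):
    R=Ro.from_euler('z',p[2]).as_matrix(); t=np.array([p[0],p[1],0.])
    return (R@C2S,t+[0,0,.088]) if cradle else (R,t)
def go(F,loc,o=None):
    """turn (tool axes now), then shift (tool axes after turn), to put TCP at loc (mm) in frame F"""
    o=o or ctrl.get_obs(); R,t=F; Rn=Ro.from_euler('xyz',o["eef_rot"]).as_matrix(); Rt=R@M
    P=R@(np.array(loc)/1000)+t
    print("turn",Ro.from_matrix(Rn.T@Rt).as_rotvec().round(3),"shift after",(Rt.T@(P-o["ee_pos"])).round(4),"P",P.round(3),"shift now",(Rn.T@(P-o["ee_pos"])).round(4))
    print("t",o["time_s"].__round__(2),"q",o["qpos"].round(2),"f",o["force"].round(1),"m",o["moment"].round(2),"w",round(o["grip_width"],4))
E
python3 -c "
from h import *
go(frame(BL),(4,0,180))"
```

```text
turn [-1.000e-03 -1.000e-03 -1.155e+00] shift after [0.8696 0.2063 0.0249] P [0.485 0.288 0.18 ] shift now [ 0.54   -0.7122  0.0257]
t 0.1 q [-1.39  0.3   1.52 -0.    1.32 -0.07] f [-0.2 -0.5 -0.2] m [ 0.06  0.06 -0.  ] w 0.0938
```

Request:
jog_arm(motion=[[0, 0, 0, 0, 0, -0.144, 1], [0, 0, 0, 0, 0, -0.144, 1], [0, 0, 0, 0, 0, -0.144, 1], [0, 0, 0, 0, 0, -0.144, 1]])

```text
time_s: 0.5
ee_pos: [0.1322, -0.5337, 0.2051]
eef_rot: [-3.141, -0.0, 0.825]
force: [-0.9, 0.4, -0.3]
grip_width: 0.0941
grip_force: 0.0
```

Request:
jog_arm(motion=[[0, 0, 0, 0, 0, -0.144, 1], [0, 0, 0, 0, 0, -0.144, 1], [0, 0, 0, 0, 0, -0.144, 1], [0, 0, 0, 0, 0, -0.147, 1]])

```text
time_s: 0.9
ee_pos: [0.1322, -0.5337, 0.2051]
eef_rot: [-3.141, -0.001, 1.404]
force: [-0.8, 0.5, -0.3]
grip_width: 0.0944
grip_force: 0.0
```

Request:
jog_arm(motion=[[0.035, 0.008, 0.001, 0, 0, 0, 1], [0.035, 0.008, 0.001, 0, 0, 0, 1], [0.035, 0.008, 0.001, 0, 0, 0, 1], [0.035, 0.008, 0.001, 0, 0, 0, 1], [0.035, 0.008, 0.001, 0, 0, 0, 1]])

```text
time_s: 1.4
ee_pos: [0.202, -0.3669, 0.2001]
eef_rot: [-3.141, -0.0, 1.398]
force: [0.7, -0.5, -0.3]
grip_width: 0.0937
grip_force: 0.0
```

Request:
jog_arm(motion=[[0.035, 0.008, 0.001, 0, 0, 0, 1], [0.035, 0.008, 0.001, 0, 0, 0, 1], [0.035, 0.008, 0.001, 0, 0, 0, 1], [0.035, 0.008, 0.001, 0, 0, 0, 1], [0.035, 0.008, 0.001, 0, 0, 0, 1]])

```text
time_s: 1.9
ee_pos: [0.2714, -0.2014, 0.1953]
eef_rot: [3.142, -0.0, 1.397]
force: [0.1, -0.2, 0.2]
grip_width: 0.0941
grip_force: 0.0
```

Request:
jog_arm(motion=[[0.035, 0.008, 0.001, 0, 0, 0, 1], [0.035, 0.008, 0.001, 0, 0, 0, 1], [0.035, 0.008, 0.001, 0, 0, 0, 1], [0.035, 0.008, 0.001, 0, 0, 0, 1], [0.035, 0.008, 0.001, 0, 0, 0, 1]])

```text
time_s: 2.4
ee_pos: [0.341, -0.0358, 0.1904]
eef_rot: [3.141, 0.0, 1.398]
force: [1.2, -0.3, 0.3]
grip_width: 0.094
grip_force: 0.0
```

Request:
jog_arm(motion=[[0.035, 0.008, 0.001, 0, 0, 0, 1], [0.035, 0.008, 0.001, 0, 0, 0, 1], [0.035, 0.008, 0.001, 0, 0, 0, 1], [0.035, 0.008, 0.001, 0, 0, 0, 1], [0.035, 0.008, 0.001, 0, 0, 0, 1]])

```text
time_s: 2.9
ee_pos: [0.4105, 0.1297, 0.1852]
eef_rot: [-3.141, 0.0, 1.398]
force: [0.2, -0.6, 1.0]
grip_width: 0.0942
grip_force: 0.0
```

```bash
python3 -c "
from h import *
go(frame(BL),(4,0,120))"
```

```text
turn [-0.  0.  0.] shift after [0.1683 0.0463 0.0652] P [0.485 0.288 0.12 ] shift now [0.1683 0.0464 0.0652]
t 2.9 q [ 0.22  0.05  1.86 -0.    1.23  0.39] f [ 0.2 -0.6  1. ] m [-0.12 -0.04 -0.03] w 0.0942
```

Request:
jog_arm(motion=[[0.034, 0.009, 0.005, 0, 0, 0, 1], [0.034, 0.009, 0.015, 0, 0, 0, 1], [0.034, 0.009, 0.015, 0, 0, 0, 1], [0.034, 0.01, 0.015, 0, 0, 0, 1], [0.032, 0.009, 0.015, 0, 0, 0, 1]])

```text
time_s: 3.4
ee_pos: [0.4849, 0.2872, 0.1194]
eef_rot: [-3.141, 0.0, 1.398]
force: [0.5, -0.0, -0.1]
grip_width: 0.0944
grip_force: 0.0
```

Run:
```python
from h import *
go(frame(BL),(4,0,40))
t,s=[cv2.cvtColor(ctrl.camera(n),cv2.COLOR_RGB2BGR) for n in("top","side")]
# expected outlines
for im,n in((t,"top"),(s,"side")):
    for F,H in((frame(BL),68),(frame(SI),102)):
        for L in([(50,55,8),(50,-55,8)],[(0,55,H),(0,-55,H)],[(0,55,0),(0,-55,0)],[(8,-55,H),(0,-55,H)],[(0,-55,0),(50,-55,0)]):
            p=proj(n,np.array(L)/1000@F[0].T+F[1]); cv2.line(im,*[tuple((q*8).round().astype(int).tolist()) for q in p],(0,0,255),1,cv2.LINE_AA,3)
S=cv2.resize(s[225:345,180:300],None,fx=4,fy=4,interpolation=cv2.INTER_CUBIC)
A=np.zeros((480,800,3),np.uint8);A[:,:480]=S;A[:240,480:]=cv2.resize(t,(320,240),interpolation=cv2.INTER_AREA)
A[240:480,480:]=cv2.resize(t[125:245,145:305],(320,240),interpolation=cv2.INTER_CUBIC)
cv2.imwrite("pics/a1.png",A)
```

```text
turn [-0.  0.  0.] shift after [0.0004 0.0002 0.0794] P [0.485 0.288 0.04 ] shift now [0.0004 0.0002 0.0794]
t 3.4 q [ 0.47  0.41  1.58 -0.    1.15  0.64] f [ 0.5 -0.  -0.1] m [-0.07 -0.1  -0.  ] w 0.0944
```

View pics/a1.png

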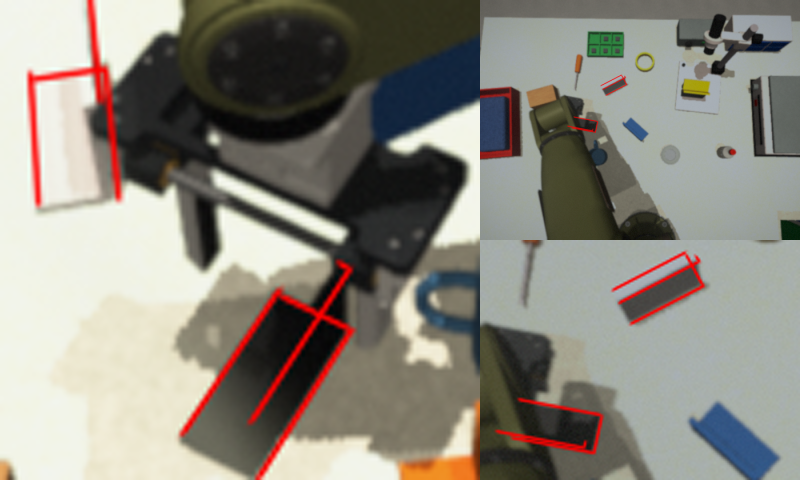

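Overlays match: the black fit agrees in the side view at (180–350, 260–480), and silver is fine. The area the arm was hiding is now clear, and there's no third silver there. Descending onto the tall leg.

Request:
jog_arm(motion=[[0.0, 0, 0.02, 0, 0, 0, 1], [0.0, 0, 0.02, 0, 0, 0, 1], [0, 0, 0.02, 0, 0, 0, 1], [0, 0, 0.0194, 0, 0, 0, 1], [0, 0, 0, 0, 0, 0, 0.3]])

```text
time_s: 4.0
ee_pos: [0.4833, 0.2846, 0.0391]
eef_rot: [-3.138, 0.003, 1.397]
force: [0.1, -0.1, -0.5]
grip_width: 0.0889
grip_force: 0.0
```

Request:
jog_arm(motion=[[0, 0, 0, 0, 0, 0, -1], [0, 0, 0, 0, 0, 0, -1], [0, 0, 0, 0, 0, 0, -1], [0, 0, 0, 0, 0, 0, -1], [0, 0, 0, 0, 0, 0, -1]], squeeze=35)

```text
time_s: 4.5
ee_pos: [0.4847, 0.2858, 0.0414]
eef_rot: [3.141, -0.0, 1.398]
force: [-0.0, 0.4, -0.0]
grip_width: 0.0494
grip_force: 0.0
```

Request:
jog_arm(motion=[[0, 0, 0, 0, 0, 0, -1], [0, 0, 0, 0, 0, 0, -1], [0, 0, 0, 0, 0, 0, -1]])

```text
time_s: 4.8
ee_pos: [0.4846, 0.2857, 0.041]
eef_rot: [-3.142, 0.0, 1.398]
force: [1.5, 0.2, 0.4]
grip_width: 0.0257
grip_force: 0.0
```

Request:
jog_arm(motion=[[0, 0, 0, 0, 0, 0, -1], [0, 0, 0, 0, 0, 0, -1], [0, 0, 0, 0, 0, 0, -1], [0, 0, 0, 0, 0, 0, -1], [0, 0, 0, 0, 0, 0, -1]])

```text
time_s: 5.3
ee_pos: [0.4845, 0.2857, 0.041]
eef_rot: [-3.141, 0.0, 1.398]
force: [-0.4, -0.4, 0.8]
grip_width: 0.0076
grip_force: 35.0
```

Run:
```python
from h import *
o=ctrl.get_obs(); R,t=frame(BL); print(((o["ee_pos"]-t)@R*1000).round(2), o["eef_rot"], o["grip_force"])
go(frame(ST,True),(4,0,200))
```

```text
[ 3.65 -1.88 40.98] [-3.14138401e+00  8.59615314e-05  1.39781559e+00] 34.999680519104004
turn [-0.436  0.018 -0.079] shift after [-0.4749  0.2116 -0.155 ] P [ 0.566 -0.199  0.271] shift now [-0.4632  0.1641 -0.23  ]
t 5.3 q [0.47 0.51 1.63 0.   0.99 0.64] f [-0.4 -0.4  0.8] m [-0.04  0.04 -0.01] w 0.0076
```

Request:
jog_arm(motion=[[0, 0, -0.01, 0, 0, 0, -1], [0, 0, -0.03, 0, 0, 0, -1], [0, 0, -0.04, 0, 0, 0, -1], [0, 0, -0.04, 0, 0, 0, -1], [0, 0, -0.04, 0, 0, 0, -1]])

```text
time_s: 5.8
ee_pos: [0.4842, 0.2855, 0.2033]
eef_rot: [3.141, -0.0, 1.398]
force: [1.1, -0.2, -3.2]
grip_width: 0.0078
grip_force: 35.0
```

Request:
jog_arm(motion=[[0, 0, -0.04, 0, 0, 0, -1], [0, 0, 0, -0.109, 0.004, -0.02, -1], [0, 0, 0, -0.109, 0.004, -0.02, -1], [0, 0, 0, -0.109, 0.004, -0.02, -1], [0, 0, 0, -0.109, 0.004, -0.02, -1]])

```text
time_s: 6.3
ee_pos: [0.4844, 0.2857, 0.242]
eef_rot: [2.701, 0.001, 1.48]
force: [0.8, -0.2, -3.3]
grip_width: 0.008
grip_force: 35.0
```

Run:
```python
from h import *
go(frame(ST,True),(4,-1.9,140))
```

```text
turn [0.005 0.    0.002] shift after [-0.4768  0.1268  0.0872] P [ 0.592 -0.203  0.217] shift now [-0.477   0.1257  0.0879]
t 6.3 q [ 0.6   0.12  1.71 -0.33  0.99  0.83] f [ 0.8 -0.2 -3.3] m [ 0.02  0.34 -0.07] w 0.008
```

Request:
jog_arm(motion=[[-0.034, 0.009, 0.006, 0.001, 0, 0, -1], [-0.034, 0.009, 0.006, 0.001, 0, 0, -1], [-0.034, 0.009, 0.006, 0.001, 0, 0, -1], [-0.034, 0.009, 0.006, 0.001, 0, 0, -1], [-0.034, 0.009, 0.006, 0.001, 0, 0, -1]])

```text
time_s: 6.8
ee_pos: [0.5219, 0.1101, 0.2335]
eef_rot: [2.71, 0.002, 1.479]
force: [0.8, 0.0, -1.8]
grip_width: 0.0075
grip_force: 35.0
```

Request:
jog_arm(motion=[[-0.034, 0.009, 0.006, 0, 0, 0, -1], [-0.034, 0.009, 0.006, 0, 0, 0, -1], [-0.034, 0.009, 0.006, 0, 0, 0, -1], [-0.034, 0.009, 0.006, 0, 0, 0, -1], [-0.034, 0.009, 0.006, 0, 0, 0, -1]])

```text
time_s: 7.3
ee_pos: [0.5595, -0.0642, 0.2254]
eef_rot: [2.71, 0.002, 1.479]
force: [0.7, 0.4, -2.8]
grip_width: 0.0079
grip_force: 35.0
```

Request:
jog_arm(motion=[[-0.034, 0.009, 0.006, 0, 0, 0, -1], [-0.034, 0.009, 0.006, 0, 0, 0, -1], [-0.034, 0.009, 0.006, 0, 0, 0, -1], [-0.03, 0.009, 0.006, 0, 0, 0, -1], [0, 0, 0, 0, 0, 0, -1]])

```text
time_s: 7.8
ee_pos: [0.59, -0.2012, 0.2181]
eef_rot: [2.711, 0.002, 1.476]
force: [0.1, 0.5, -2.8]
grip_width: 0.0079
grip_force: 35.0
```

Run:
```python
from h import *
go(frame(ST,True),(4,-1.9,80))
s=cv2.cvtColor(ctrl.camera("side"),cv2.COLOR_RGB2BGR);t=cv2.cvtColor(ctrl.camera("top"),cv2.COLOR_RGB2BGR)
o=ctrl.get_obs()
Rb=Ro.from_euler('xyz',o["eef_rot"]).as_matrix()@M; tb=o["ee_pos"]-Rb@np.array([.00365,-.0019,.041])
Rc,tc=frame(ST,True)
for im,n in((t,"top"),(s,"side")):
  for R,T,Ls,col in((Rb,tb,[[(0,55,0),(0,55,68),(8,55,68),(8,55,8),(50,55,8),(50,55,0),(0,55,0)],[(50,55,8),(50,-55,8)],[(8,55,68),(8,-55,68)],[(0,55,68),(0,-55,68)]],(0,0,255)),(Rc,tc,[[(0,55,34),(0,55,0),(45,55,0),(45,-55,0)],[(0,55,34),(0,-55,34)]],(255,0,255))):
    for L in Ls:
      p=proj(n,np.array(L)/1000@R.T+T); cv2.polylines(im,[(p*8).round().astype(np.int32)],False,col,1,cv2.LINE_AA,3)
A=np.hstack([cv2.resize(s[100:180,210:290],(400,400),interpolation=cv2.INTER_CUBIC),cv2.resize(t[110:190,330:410],(400,400),interpolation=cv2.INTER_CUBIC)])
cv2.imwrite("pics/a2.png",A)
```

```text
turn [-0.006  0.003 -0.002] shift after [-0.0018  0.0009  0.0621] P [ 0.617 -0.205  0.162] shift now [-0.0016  0.0012  0.0621]
t 7.8 q [-0.45  0.23  1.64  0.19  0.88 -0.45] f [ 0.1  0.5 -2.8] m [0.01 0.35 0.01] w 0.0079
```

View pics/a2.png

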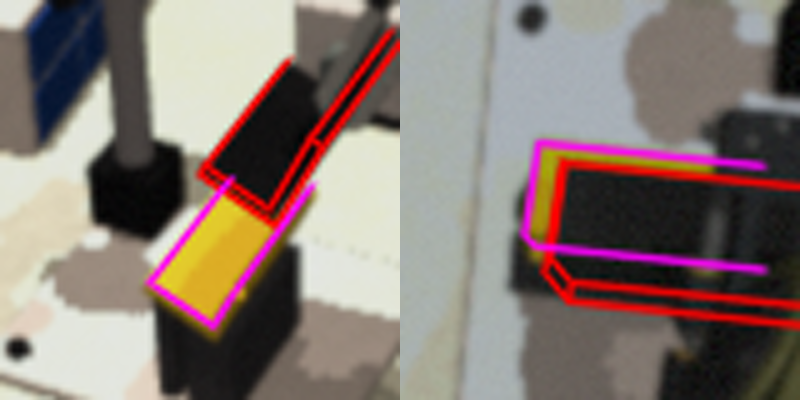

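The black part is held squarely and sits above the V. The red outline agrees with the part at (200–400, 60–220) in the side crop, and magenta agrees with the cradle to within about 1 px. Lowering along the slant with a small offset.

Request:
jog_arm(motion=[[-0.002, 0.004, 0.012, -0.006, 0.003, -0.002, -1], [0, 0, 0.02, 0, 0, 0, -1], [0, 0, 0.02, 0, 0, 0, -1], [0, 0, 0.015, 0, 0, 0, -1], [0, 0, 0.015, 0, 0, 0, -1]])

```text
time_s: 8.4
ee_pos: [0.6286, -0.2028, 0.1447]
eef_rot: [2.704, -0.0, 1.483]
force: [0.5, 0.5, -2.3]
grip_width: 0.0078
grip_force: 35.0
```

Request:
jog_arm(motion=[[0, 0, 0.005, 0, 0, 0, -1], [0, 0, 0.003, 0, 0, 0, -1], [0, 0, 0, 0, 0, 0, -1]])

```text
time_s: 8.7
ee_pos: [0.6316, -0.2038, 0.1387]
eef_rot: [2.704, -0.0, 1.482]
force: [0.5, 0.2, -3.0]
grip_width: 0.0077
grip_force: 35.0
```

Run:
```python
from h import *
go(frame(ST,True),(4,-1.9,41))
```

```text
turn [ 0.001 -0.002  0.003] shift after [-0.003  -0.0033  0.0115] P [ 0.633 -0.207  0.127] shift now [-0.003  -0.0033  0.0115]
t 8.7 q [-0.42  0.4   1.62  0.21  0.72 -0.47] f [ 0.5  0.2 -3. ] m [-0.06  0.37  0.  ] w 0.0077
```

Request:
jog_arm(motion=[[-0.003, 0, 0.004, 0, -0.002, 0.003, -1], [0, 0, 0.003, 0, 0, 0, -1], [0, 0, 0.001, 0, 0, 0, -1], [0, 0, 0, 0, 0, 0, -1]])

```text
time_s: 9.1
ee_pos: [0.6345, -0.2071, 0.1311]
eef_rot: [2.705, 0.0, 1.478]
force: [-0.1, 0.3, -3.2]
grip_width: 0.0079
grip_force: 35.0
```

Request:
jog_arm(motion=[[0, 0, 0.001, 0, 0, 0, -1], [0, 0, 0.001, 0, 0, 0, -1], [0, 0, 0, 0, 0, 0, -1]])

```text
time_s: 9.4
ee_pos: [0.6354, -0.2071, 0.1293]
eef_rot: [2.705, 0.0, 1.478]
force: [0.1, -0.5, -2.2]
grip_width: 0.0075
grip_force: 35.0
```

Run:
```python
from h import *
go(frame(ST,True),(4,-1.9,41))
```

```text
turn [ 0.001  0.    -0.   ] shift after [ 0.     -0.0031  0.0013] P [ 0.633 -0.207  0.127] shift now [ 0.     -0.0031  0.0013]
t 9.4 q [-0.43  0.42  1.61  0.21  0.71 -0.47] f [ 0.1 -0.5 -2.2] m [0.06 0.39 0.01] w 0.0075
```

Request:
jog_arm(motion=[[0, 0, 0.001, 0, 0, 0, -1], [0, 0, 0, 0, 0, 0, -1]])

```text
time_s: 9.6
ee_pos: [0.6358, -0.2072, 0.1284]
eef_rot: [2.705, 0.0, 1.478]
force: [0.3, 0.4, -2.0]
grip_width: 0.0081
grip_force: 35.0
```

Request:
jog_arm(motion=[[0, 0, 0.001, 0, 0, 0, -1], [0, 0, 0, 0, 0, 0, -1]])

```text
time_s: 9.8
ee_pos: [0.6362, -0.2071, 0.128]
eef_rot: [2.704, 0.0, 1.478]
force: [-3.4, 2.5, 2.1]
grip_width: 0.0083
grip_force: 35.0
```

Request:
jog_arm(motion=[[0, 0, 0.001, 0, 0, 0, -1], [0, 0, 0, 0, 0, 0, -1]])

```text
time_s: 10.0
ee_pos: [0.6363, -0.2071, 0.1279]
eef_rot: [2.705, 0.0, 1.479]
force: [-16.8, 5.2, 13.0]
grip_width: 0.0078
grip_force: 35.0
```

Request:
jog_arm(motion=[[0, 0, -0.001, 0, 0, 0, -1], [0, -0.002, 0, 0, 0, 0, -1], [0, 0, 0, 0, 0, 0, -1]])

```text
time_s: 10.3
ee_pos: [0.6346, -0.2072, 0.1272]
eef_rot: [2.703, 0.001, 1.478]
force: [-0.9, 1.7, 2.9]
grip_width: 0.0074
grip_force: 35.0
```

Request:
jog_arm(motion=[[0, -0.001, 0, 0, 0, 0, -1], [0, 0, 0, 0, 0, 0, -1]])

```text
time_s: 10.5
ee_pos: [0.634, -0.2072, 0.1269]
eef_rot: [2.703, 0.001, 1.478]
force: [2.1, 0.1, 3.0]
grip_width: 0.008
grip_force: 35.0
```

Request:
jog_arm(motion=[[0, -0.001, 0, 0, 0, 0, -1], [0, 0, 0, 0, 0, 0, -1]])

```text
time_s: 10.7
ee_pos: [0.6338, -0.2072, 0.1268]
eef_rot: [2.701, 0.001, 1.478]
force: [9.8, -1.1, 0.0]
grip_width: 0.0075
grip_force: 35.0
```

Run:
```python
from h import *
go(frame(ST,True),(4,-1.9,41))
R,_=frame(ST,True);print(R.T@(ctrl.get_obs()["force"]-[0,0,-2.6]))
```

```text
turn [ 0.004  0.001 -0.   ] shift after [ 0.0002 -0.0006 -0.0003] P [ 0.633 -0.207  0.127] shift now [ 0.0002 -0.0006 -0.0003]
t 10.7 q [-0.43  0.42  1.62  0.22  0.7  -0.47] f [ 9.8 -1.1  0. ] m [-0.19 -1.74 -0.15] w 0.0075
[10.04199507 -0.15091403 -1.77156999]
```

Request:
jog_arm(motion=[[0, 0, 0.0007, 0, 0, 0, -1], [0, 0, 0, 0, 0, 0, -1]])

```text
time_s: 10.9
ee_pos: [0.6339, -0.2072, 0.1268]
eef_rot: [2.701, 0.001, 1.478]
force: [1.0, 1.4, 8.6]
grip_width: 0.0075
grip_force: 35.0
```

```bash
cat > look.py <<'E'
from h import *
import sys
def black(): # cradle-frame lines of black at home
    return [[(0,55,0),(0,55,68),(8,55,68),(8,55,8),(50,55,8),(50,55,0)],[(50,55,8),(50,-55,8)],[(8,55,68),(8,-55,68)]]
Rc,tc=frame(ST,True)
s,t=[cv2.cvtColor(ctrl.camera(n),cv2.COLOR_RGB2BGR) for n in("side","top")]
out=[]
for im,n,b in((s,"side",(125,225)),(t,"top",(125,340))):
    c=im[b[0]:b[0]+50,b[1]:b[1]+ (66)]; c=cv2.resize(c,(400,300),interpolation=cv2.INTER_CUBIC); d=c.copy()
    for L in black():
        p=(proj(n,np.array(L,float)/1000@Rc.T+tc)-[b[1],b[0]]+.5)*6.06
        cv2.polylines(d,[(p*8).round().astype(np.int32)],False,(0,0,255),1,cv2.LINE_AA,3)
    out.append(np.vstack([c,d]))
A=np.hstack(out); A=cv2.convertScaleAbs(A,alpha=1.6,beta=0)
cv2.imwrite(sys.argv[1],A)
E
python3 look.py pics/a3.png
```

```text
(no output)
```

View pics/a3.png

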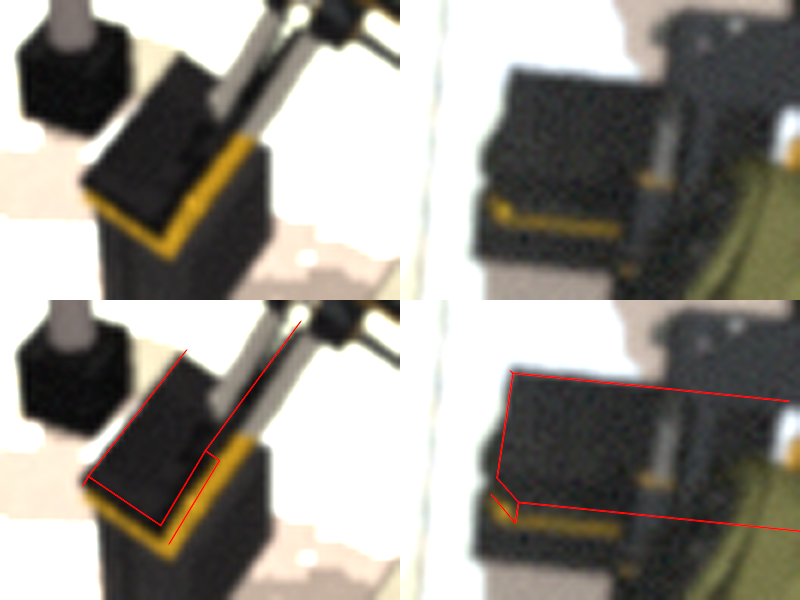

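Black is down on both plates. Its end face is flush with the yellow end band at (85–165, 190–255) in the side crop, and the overlay matches within about 0.5 px in top. Releasing and backing out along the slant.

Request:
jog_arm(motion=[[0, 0, 0, 0, 0, 0, -0.6], [0, 0, 0, 0, 0, 0, -0.2], [0, 0, 0, 0, 0, 0, -0.2], [0, 0, 0, 0, 0, 0, -0.2], [0, 0, -0.01, 0, 0, 0, -0.2]])

```text
time_s: 11.5
ee_pos: [0.6281, -0.2063, 0.1331]
eef_rot: [2.707, -0.0, 1.478]
force: [-0.1, 0.8, -0.5]
grip_width: 0.0372
grip_force: 0.0
```

Request:
jog_arm(motion=[[0, 0, -0.03, 0, 0, 0, -0.2], [0, 0, -0.04, 0, 0, 0, 1], [0, 0, -0.04, 0, 0, 0, 1], [0, 0, -0.02, 0, 0, 0, 1]])

```text
time_s: 11.9
ee_pos: [0.5732, -0.2016, 0.2563]
eef_rot: [2.7, 0.002, 1.478]
force: [-0.4, 0.5, 0.5]
grip_width: 0.0579
grip_force: 0.0
```

Run:
```python
from h import *
go(frame(SI),(4,0,180))
```

```text
turn [ 0.427  0.134 -0.59 ] shift after [0.2541 0.2581 0.0763] P [0.675 0.146 0.18 ] shift now [0.3556 0.0304 0.098 ]
t 11.9 q [-0.47  0.16  1.63  0.19  0.94 -0.46] f [-0.4  0.5  0.5] m [-0.04  0.09 -0.02] w 0.0579
```

Request:
jog_arm(motion=[[0, 0, 0, 0.071, 0.022, -0.098, 1], [0, 0, 0, 0.071, 0.022, -0.098, 1], [0, 0, 0, 0.071, 0.022, -0.098, 1], [0, 0, 0, 0.071, 0.022, -0.098, 1], [0, 0, 0, 0.071, 0.022, -0.098, 1]])

```text
time_s: 12.4
ee_pos: [0.5736, -0.2016, 0.253]
eef_rot: [3.074, 0.017, 1.981]
force: [0.3, 1.2, -0.3]
grip_width: 0.0937
grip_force: 0.0
```

Request:
jog_arm(motion=[[0, 0, 0, 0.071, 0.022, -0.098, 1], [0.025, 0.025, 0.007, 0, 0, 0, 1], [0.025, 0.025, 0.007, 0, 0, 0, 1], [0.025, 0.025, 0.007, 0, 0, 0, 1], [0.025, 0.025, 0.007, 0, 0, 0, 1]])

```text
time_s: 12.9
ee_pos: [0.6129, -0.0642, 0.2245]
eef_rot: [-3.14, -0.001, 2.076]
force: [1.2, -0.9, 0.1]
grip_width: 0.0938
grip_force: 0.0
```

Request:
jog_arm(motion=[[0.025, 0.025, 0.007, 0, 0, 0, 1], [0.025, 0.025, 0.007, 0, 0, 0, 1], [0.025, 0.025, 0.007, 0, 0, 0, 1], [0.025, 0.025, 0.007, 0, 0, 0, 1], [0, 0, 0, 0, 0, 0, 1]])

```text
time_s: 13.4
ee_pos: [0.6518, 0.0741, 0.1953]
eef_rot: [-3.139, -0.003, 2.08]
force: [-0.3, -0.4, -0.1]
grip_width: 0.0938
grip_force: 0.0
```

Run:
```python
from h import *
go(frame(SI),(4,0,120))
```

```text
turn [-0.003 -0.003  0.001] shift after [0.0514 0.0554 0.0753] P [0.675 0.146 0.12 ] shift now [0.0511 0.0557 0.0752]
t 13.4 q [ 0.06  0.55  1.19  0.    1.4  -0.45] f [-0.3 -0.4 -0.1] m [ 0.01 -0.14 -0.01] w 0.0938
```

Request:
jog_arm(motion=[[0.017, 0.019, 0.02, -0.003, -0.003, 0.001, 1], [0.017, 0.018, 0.02, 0, 0, 0, 1], [0.017, 0.018, 0.02, 0, 0, 0, 1], [0, 0, 0.01, 0, 0, 0, 1], [0, 0, 0, 0, 0, 0, 1]])

```text
time_s: 13.9
ee_pos: [0.6748, 0.141, 0.1249]
eef_rot: [-3.14, 0.001, 2.075]
force: [-0.7, 0.7, -0.0]
grip_width: 0.094
grip_force: 0.0
```

Run:
```python
from h import *
go(frame(SI),(4,0,72))
```

```text
turn [-0.001  0.001 -0.003] shift after [0.0041 0.0028 0.0529] P [0.675 0.146 0.072] shift now [0.0042 0.0028 0.0528]
t 13.9 q [ 0.15  0.68  1.15 -0.    1.31 -0.35] f [-0.7  0.7 -0. ] m [-0.08 -0.11  0.01] w 0.094
```

Request:
jog_arm(motion=[[0.004, 0.003, 0.01, 0, 0, -0.003, 1], [0, 0, 0.014, 0, 0, 0, 1], [0, 0, 0.014, 0, 0, 0, 1], [0, 0, 0.015, 0, 0, 0, 1], [0, 0, 0, 0, 0, 0, 1]])

```text
time_s: 14.4
ee_pos: [0.6751, 0.1461, 0.0699]
eef_rot: [-3.139, 0.0, 2.078]
force: [-0.0, -0.2, -0.0]
grip_width: 0.0938
grip_force: 0.0
```

Run:
```python
from h import *
go(frame(SI),(4,0,72))
```

```text
turn [-0.003  0.    -0.001] shift after [-0.0002  0.     -0.0021] P [0.675 0.146 0.072] shift now [-0.0002  0.     -0.0021]
t 14.4 q [ 0.16  0.74  1.19 -0.    1.22 -0.35] f [-0.  -0.2 -0. ] m [-0.06 -0.13 -0.  ] w 0.0938
```

Request:
jog_arm(motion=[[0, 0, -0.002, 0, 0, 0, -1], [0, 0, 0, 0, 0, 0, -1], [0, 0, 0, 0, 0, 0, -1], [0, 0, 0, 0, 0, 0, -1], [0, 0, 0, 0, 0, 0, -1]], squeeze=40)

```text
time_s: 14.9
ee_pos: [0.6764, 0.1466, 0.0753]
eef_rot: [3.14, 0.002, 2.078]
force: [0.6, -0.3, -0.2]
grip_width: 0.057
grip_force: 0.0
```

Request:
jog_arm(motion=[[0, 0, 0, 0, 0, 0, -1], [0, 0, 0, 0, 0, 0, -1], [0, 0, 0, 0, 0, 0, -1], [0, 0, 0, 0, 0, 0, -1], [0, 0, 0, 0, 0, 0, -1]])

```text
time_s: 15.4
ee_pos: [0.6763, 0.1466, 0.0751]
eef_rot: [3.14, 0.001, 2.078]
force: [-0.4, -0.8, 0.0]
grip_width: 0.0177
grip_force: 0.0
```

Request:
jog_arm(motion=[[0, 0, 0, 0, 0, 0, -1], [0, 0, 0, 0, 0, 0, -1], [0, 0, 0, 0, 0, 0, -1]])

```text
time_s: 15.7
ee_pos: [0.6763, 0.1466, 0.075]
eef_rot: [3.14, 0.001, 2.078]
force: [0.3, -0.2, 1.2]
grip_width: 0.0077
grip_force: 40.0
```

Run:
```python
from h import *
o=ctrl.get_obs(); R,t=frame(SI); print(((o["ee_pos"]-t)@R*1000).round(2), o["eef_rot"], o["grip_force"])
```

```text
[5.250e+00 1.000e-02 7.504e+01] [3.14030595e+00 1.44157138e-03 2.07813439e+00] 39.98995363712311
```

Request:
jog_arm(motion=[[0, 0, -0.01, 0, 0, 0, -1], [0, 0, -0.03, 0, 0, 0, -1], [0, 0, -0.04, 0, 0, 0, -1], [0, 0, -0.04, 0, 0, 0, -1], [0, 0, -0.04, 0, 0, 0, -1]])

```text
time_s: 16.2
ee_pos: [0.6756, 0.1466, 0.2371]
eef_rot: [3.141, 0.001, 2.078]
force: [0.4, 0.7, -3.5]
grip_width: 0.0076
grip_force: 40.0
```

Run:
```python
from h import *
go(frame(ST,True),(13,0,190))
```

```text
turn [-0.422 -0.13   0.59 ] shift after [-0.354  -0.0463 -0.0531] P [ 0.579 -0.2    0.266] shift now [-0.2559 -0.253  -0.0285]
t 16.2 q [ 0.16  0.61  1.   -0.    1.53 -0.35] f [ 0.4  0.7 -3.5] m [-0.06 -0.15 -0.05] w 0.0076
```

Request:
jog_arm(motion=[[0, 0, 0, -0.07, -0.022, 0.098, -1], [0, 0, 0, -0.07, -0.022, 0.098, -1], [0, 0, 0, -0.07, -0.022, 0.098, -1], [0, 0, 0, -0.07, -0.022, 0.098, -1], [0, 0, 0, -0.07, -0.022, 0.098, -1]])

```text
time_s: 16.7
ee_pos: [0.6756, 0.1464, 0.2357]
eef_rot: [2.774, 0.02, 1.575]
force: [0.2, 0.6, -2.5]
grip_width: 0.0081
grip_force: 40.0
```

Request:
jog_arm(motion=[[0, 0, 0, -0.072, -0.022, 0.1, -1], [-0.02, -0.015, -0.018, 0, 0, 0, -1], [-0.02, -0.015, -0.018, 0, 0, 0, -1], [-0.02, -0.015, -0.018, 0, 0, 0, -1], [-0.02, 0, 0, 0, 0, 0, -1]])

```text
time_s: 17.2
ee_pos: [0.6036, 0.0727, 0.2673]
eef_rot: [2.702, 0.002, 1.479]
force: [0.7, 0.3, -2.5]
grip_width: 0.0081
grip_force: 40.0
```

Request:
jog_arm(motion=[[-0.03, 0, 0, 0, 0, 0, -1], [-0.03, 0, 0, 0, 0, 0, -1], [-0.03, 0, 0, 0, 0, 0, -1], [-0.03, 0, 0, 0, 0, 0, -1], [-0.03, 0, 0, 0, 0, 0, -1]])

```text
time_s: 17.7
ee_pos: [0.5908, -0.0775, 0.2657]
eef_rot: [2.704, 0.002, 1.478]
force: [1.4, 1.0, -3.5]
grip_width: 0.0081
grip_force: 40.0
```

Run:
```python
from h import *
go(frame(ST,True),(14,0,190))
```

```text
turn [0.001 0.002 0.001] shift after [-0.1231  0.0004 -0.0002] P [ 0.58  -0.2    0.266] shift now [-0.1231  0.0003  0.    ]
t 17.7 q [-0.21  0.12  1.66  0.06  0.93 -0.15] f [ 1.4  1.  -3.5] m [-0.01  0.35  0.02] w 0.0081
```

Request:
jog_arm(motion=[[-0.03, 0, 0, 0, 0.002, 0, -1], [-0.03, 0, 0, 0, 0, 0, -1], [-0.03, 0, 0, 0, 0, 0, -1], [-0.03, 0, 0, 0, 0, 0, -1], [-0.003, 0, 0, 0, 0, 0, -1]])

```text
time_s: 18.2
ee_pos: [0.5793, -0.2015, 0.2655]
eef_rot: [2.705, 0.001, 1.477]
force: [-0.8, -0.1, -3.9]
grip_width: 0.0078
grip_force: 40.0
```

Request:
jog_arm(motion=[[0, 0, 0.01, 0, 0, 0, -1], [0, 0, 0.01, 0, 0, 0, -1], [0, 0, 0, 0, 0, 0, -1]])

```text
time_s: 18.5
ee_pos: [0.5885, -0.1983, 0.2452]
eef_rot: [2.707, -0.001, 1.481]
force: [-0.7, 1.0, -3.6]
grip_width: 0.0079
grip_force: 40.0
```

Run:
```python
from h import *
go(frame(ST,True),(15,0,100))
```

```text
turn [-0.002 -0.002  0.001] shift after [-0.0026  0.002   0.0673] P [ 0.618 -0.204  0.185] shift now [-0.0027  0.0021  0.0673]
t 18.5 q [-0.45  0.2   1.61  0.19  0.93 -0.44] f [-0.7  1.  -3.6] m [ 0.04  0.44 -0.04] w 0.0079
```

Request:
jog_arm(motion=[[-0.003, 0.003, 0.005, 0, -0.002, 0, -1], [0, 0, 0.015, 0, 0, 0, -1], [0, 0, 0.015, 0, 0, 0, -1], [0, 0, 0.015, 0, 0, 0, -1], [0, 0, 0, 0, 0, 0, -1]])

```text
time_s: 19.0
ee_pos: [0.6118, -0.2045, 0.2]
eef_rot: [2.708, 0.0, 1.479]
force: [1.1, -0.0, -3.5]
grip_width: 0.0078
grip_force: 40.0
```

Run:
```python
from h import *
go(frame(ST,True),(15,0,83))
```

```text
turn [-0.003  0.     0.   ] shift after [ 0.0014 -0.0004  0.0333] P [ 0.626 -0.204  0.17 ] shift now [ 0.0014 -0.0003  0.0333]
t 19.0 q [-0.44  0.29  1.6   0.19  0.84 -0.45] f [ 1.1 -0.  -3.5] m [ 0.01  0.49 -0.03] w 0.0078
```

Request:
jog_arm(motion=[[0.001, 0, 0.012, -0.003, 0, 0, -1], [0, 0, 0.012, 0, 0, 0, -1], [0, 0, 0.005, 0, 0, 0, -1], [0, 0, 0, 0, 0, 0, -1]])

```text
time_s: 19.4
ee_pos: [0.6244, -0.205, 0.176]
eef_rot: [2.702, 0.002, 1.478]
force: [-0.3, 0.9, -3.0]
grip_width: 0.0072
grip_force: 40.0
```

Run:
```python
from h import *
go(frame(ST,True),(15,0,83))
```

```text
turn [0.003 0.001 0.001] shift after [ 0.0008 -0.0016  0.0063] P [ 0.626 -0.204  0.17 ] shift now [ 0.0008 -0.0017  0.0063]
t 19.4 q [-0.43  0.34  1.6   0.2   0.79 -0.45] f [-0.3  0.9 -3. ] m [0.04 0.49 0.05] w 0.0072
```

Request:
jog_arm(motion=[[0.001, -0.001, 0.003, 0.002, 0, 0, -1], [0, 0, 0.001, 0, 0, 0, -1], [0, 0, 0, 0, 0, 0, -1]])

```text
time_s: 19.7
ee_pos: [0.6253, -0.2042, 0.1732]
eef_rot: [2.703, 0.002, 1.478]
force: [0.3, -0.0, -3.2]
grip_width: 0.0076
grip_force: 40.0
```

Request:
jog_arm(motion=[[0, 0, 0.001, 0, 0, 0, -1], [0, 0, 0, 0, 0, 0, -1]])

```text
time_s: 19.9
ee_pos: [0.6258, -0.2043, 0.1722]
eef_rot: [2.703, 0.002, 1.478]
force: [-0.1, 0.6, -2.0]
grip_width: 0.0081
grip_force: 40.0
```

Request:
jog_arm(motion=[[0, 0, 0.001, 0, 0, 0, -1], [0, 0, 0, 0, 0, 0, -1]])

```text
time_s: 20.1
ee_pos: [0.6262, -0.2043, 0.1711]
eef_rot: [2.703, 0.002, 1.478]
force: [0.9, -0.3, -3.1]
grip_width: 0.0074
grip_force: 40.0
```

Run:
```python
from h import *
go(frame(ST,True),(12,0,83))
```

```text
turn [0.002 0.002 0.001] shift after [-0.     -0.0042  0.0012] P [ 0.623 -0.204  0.168] shift now [-0.     -0.0042  0.0012]
t 20.1 q [-0.43  0.35  1.6   0.2   0.78 -0.45] f [ 0.9 -0.3 -3.1] m [-0.01  0.47  0.05] w 0.0074
```

Request:
jog_arm(motion=[[0, -0.001, 0.001, 0.002, 0.001, 0, -1], [0, 0, 0, 0, 0, 0, -1]])

```text
time_s: 20.3
ee_pos: [0.6256, -0.2042, 0.1696]
eef_rot: [2.705, 0.001, 1.479]
force: [0.7, 0.7, -3.1]
grip_width: 0.0078
grip_force: 40.0
```

Request:
jog_arm(motion=[[0, 0, 0.001, 0, 0, 0, -1], [0, 0, 0, 0, 0, 0, -1]])

```text
time_s: 20.5
ee_pos: [0.6261, -0.2041, 0.1695]
eef_rot: [2.705, 0.001, 1.479]
force: [-5.8, 2.7, 2.7]
grip_width: 0.0076
grip_force: 40.0
```

Request:
jog_arm(motion=[[0, 0, 0.0005, 0, 0, 0, -1], [0, 0, 0, 0, 0, 0, -1]])

```text
time_s: 20.7
ee_pos: [0.6261, -0.2041, 0.1695]
eef_rot: [2.705, 0.001, 1.479]
force: [-10.4, 4.0, 6.9]
grip_width: 0.0078
grip_force: 40.0
```

Request:
jog_arm(motion=[[0, 0, -0.001, 0, 0, 0, -1], [0, -0.002, 0, 0, 0, 0, -1], [0, 0, 0, 0, 0, 0, -1]])

```text
time_s: 21.0
ee_pos: [0.6241, -0.2042, 0.1687]
eef_rot: [2.704, 0.001, 1.479]
force: [-0.9, 0.9, -0.7]
grip_width: 0.0078
grip_force: 40.0
```

Request:
jog_arm(motion=[[0, -0.001, 0, 0, 0, 0, -1], [0, 0, 0, 0, 0, 0, -1]])

```text
time_s: 21.2
ee_pos: [0.6235, -0.2041, 0.1684]
eef_rot: [2.704, 0.001, 1.478]
force: [3.2, 0.7, -0.9]
grip_width: 0.0079
grip_force: 40.0
```

Run:
```python
from h import *
go(frame(ST,True),(12,0,83))
```

```text
turn [0.002 0.001 0.   ] shift after [ 0.     -0.0006 -0.0001] P [ 0.623 -0.204  0.168] shift now [ 0.     -0.0006 -0.0001]
t 21.2 q [-0.43  0.35  1.61  0.2   0.78 -0.45] f [ 3.2  0.7 -0.9] m [ 0.09 -0.42 -0.13] w 0.0079
```

Contact is at the same 0.6 mm offset black had at home, so silver is nested. I'll press a touch each way, then look.

Request:
jog_arm(motion=[[0, -0.0007, 0, 0, 0, 0, -1], [0, 0, 0.0007, 0, 0, 0, -1], [0, 0, 0, 0, 0, 0, -1]])

```text
time_s: 21.5
ee_pos: [0.6234, -0.2041, 0.1683]
eef_rot: [2.703, 0.001, 1.479]
force: [0.5, 2.4, 4.4]
grip_width: 0.0075
grip_force: 40.0
```

```bash
python3 - <<'E'
s=open('look.py').read()
s=s.replace("[(8,55,68),(8,-55,68)]]","[(8,55,68),(8,-55,68)]]+[[(8,55,8),(8,55,110),(16,55,110),(16,55,16),(58,55,16),(58,55,8)],[(58,55,16),(58,-55,16)]]").replace("alpha=1.6","alpha=1.25")
s=s.replace("(125,225)","(115,225)")
open('look.py','w').write(s)
E
python3 look.py pics/a4.png; python3 -c "
from h import *
go(frame(ST,True),(12,0,83))"
```

```text
turn [0.003 0.001 0.001] shift after [-0.     -0.0005 -0.0002] P [ 0.623 -0.204  0.168] shift now [-0.     -0.0005 -0.0002]
t 21.6 q [-0.43  0.35  1.61  0.2   0.78 -0.45] f [0.5 1.8 4.4] m [ 0.23 -0.62 -0.02] w 0.008
```

View pics/a4.png

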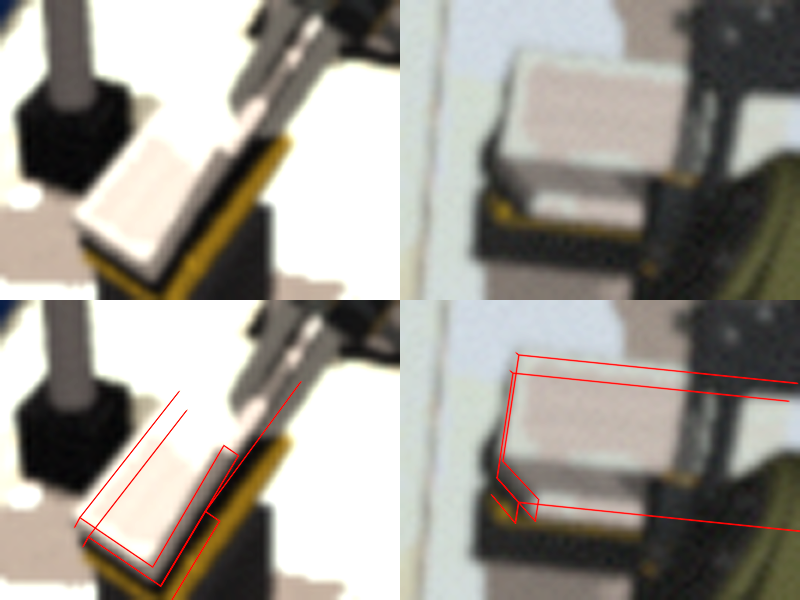

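Silver is nested. In the top crop its left edge (516,52)–(503,155) lies on the overlay, and in the side crop the yellow, black and silver ends step evenly at (80–165, 215–300). Releasing.

Request:
jog_arm(motion=[[0, 0, 0, 0, 0, 0, -0.7], [0, 0, 0, 0, 0, 0, -0.4], [0, 0, 0, 0, 0, 0, -0.4], [0, 0, 0, 0, 0, 0, -0.4], [0, 0, -0.005, 0, 0, 0, -0.4]])

```text
time_s: 22.1
ee_pos: [0.6205, -0.2037, 0.1711]
eef_rot: [2.706, 0.001, 1.479]
force: [-0.4, -0.1, -1.0]
grip_width: 0.0284
grip_force: 0.0
```

Request:
jog_arm(motion=[[0, 0, -0.02, 0, 0, 0, -0.4], [0, 0, -0.03, 0, 0, 0, -0.4], [0, 0, -0.04, 0, 0, 0, -0.4], [0, 0, -0.03, 0, 0, 0, -0.4], [0.03, -0.03, 0, 0, 0, 0, -0.4]])

```text
time_s: 22.6
ee_pos: [0.5471, -0.1688, 0.2734]
eef_rot: [2.696, 0.004, 1.476]
force: [0.9, 0.0, -0.8]
grip_width: 0.0285
grip_force: 0.0
```

Request:
jog_arm(motion=[[0, -0.04, -0.01, 0, 0, 0, -0.4], [0, -0.04, -0.01, 0, 0, 0, -0.4], [0, -0.04, -0.01, 0, 0, 0, -0.4], [0, -0.03, 0, 0, 0, 0, -0.4], [0, 0, 0, 0, 0, 0, -0.4]])

```text
time_s: 23.1
ee_pos: [0.3956, -0.1526, 0.2308]
eef_rot: [2.705, 0.001, 1.478]
force: [0.2, -0.3, 1.3]
grip_width: 0.0281
grip_force: 0.0
```

```bash
python3 look.py pics/a5.png
```

```text
(no output)
```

View pics/a5.png

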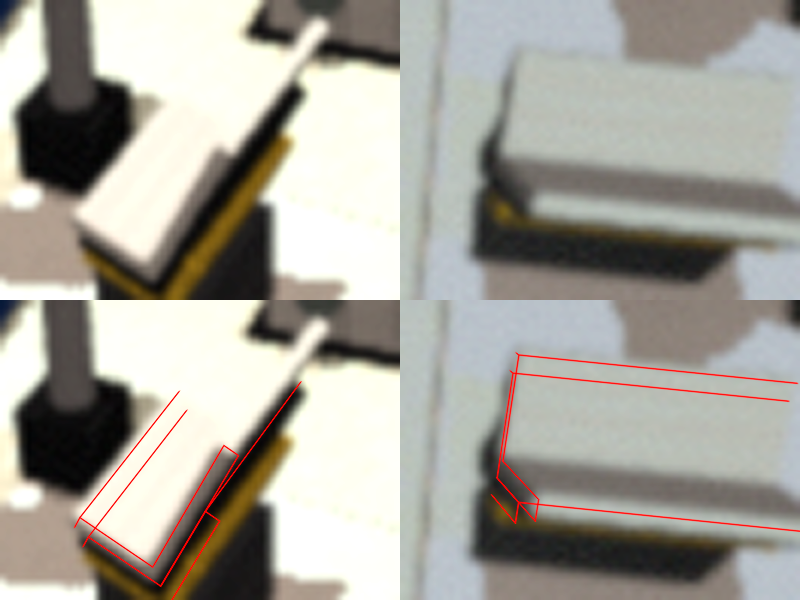

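Both parts are seated and stable after release. The three ends step evenly at both ends: near at (80–160, 215–300), far at (325,20), (300,90) and (290,140). The robot is clear of everything.

```bash
python3 -c "
from station import ctrl
print(ctrl.hand_in())"
```

```text
the job is handed in; nothing more can be done
None
```

The black angle is home in the cradle with the silver angle nested inside it, ends even to about 1 mm as far as the camera images show; I handed the job in at about 23 s with the robot clear, but no verdict came back.

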